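# Release the plate reader's tray with its two-button interlock

## Robot

A 6-joint arm with a two-finger parallel gripper is mounted at the origin on the work surface. World frame = base frame: x ahead of the robot, y to its left, z up, the work surface at z = 0. Lengths are in m, angles in degrees, forces in N, time in s.
With the tool pointing down it reaches from about 0.275 to 0.825 m from the base axis. Payload 4.9 kg.
Tool frame: the origin (TCP) lies midway between the tips of the shut fingers; the grasp point (between the pads) lies 19 mm behind it; x points along the fingers, z is the direction in which the jaws open and shut, and the axes are right-handed (so a half turn about x gives the same grasp; the last joint's range is limited). The gripper opens to 85 mm and grips with 20 to 120 N. Pads are 22 mm wide; open, the fingers measure 114 mm over their backs; the gripper's body (76 mm by 85 mm) begins 54 mm behind the grasp point. The pads swing forward as they close: fully open they stand 13 mm farther back than shut.
Start: joints at [-81.486, 18.69, -11.035, 60.275, 0, 82.311], TCP at [0.153, -0.528, 0.231] pointing down, gripper open.
Joint ranges: [-152.03, 152.03], [-55.5, 102.48], [-74.3, 77.21], [-110.64, 120.58], [-84.22, 78.4], [-180, 180]. Speed limits (degrees/s): [147.25, 147.25, 180, 180, 180, 180].

## Interface

Orientations are given as a 3x3 rotation matrix whose columns are the frame's x, y, z axes.
In Python, from workcell import status, viewer, order gives the robot as it stands.
- The arm moves only by the tool arm_command, never from a script. Its argument "rows" is a list of rows, each an object with "linear": the shift along the tool's x, y, z in m, a list of three; "delta_rot": the turn, a rotation vector about the tool's x, y, z in rad, a list of three; "claw": the finger opening in m, from 0 to 0.0854. In form: [{"linear": [dx, dy, dz], "delta_rot": [ax, ay, az], "claw": claw}, ...]. A call has exactly 8 rows; each row shifts and turns the pose as measured when the row begins, along the tool's axes as they then stand; what a row does not reach is not made up. A row lasts 1/12 s, in which the tool goes at most 41.7 mm and 7.16 degrees, less where a joint would pass 70% of its speed; a pose out of reach is approached as far as the arm can. A call with a gripper value outside its range is refused whole. The fingers move at their own pace and stop on an object; the grip force is fixed at half the most. Time passes only in rows, so rows that do not move let the fingers close, or fill a call up. It gives the time, the measured TCP pose, the force and the opening at its end, in the units of the state.
- status.observe(): the state, without advancing time (a new reading comes with each control period).
- viewer.get_image(name): name is "scene" or "top" or "wrist"; returns (picture, depth): 400x640x3 uint8, blue, green, red; 400x640 float32, m along the optical axis (not along the pixel's ray), 0 where there is no reading.
- viewer.camera_params(name): a dict with "fx", "fy", "cx", "cy" (pixels), "eye" and "orientation" of the camera in the world. Camera axes: x right, y down, z forward; pixel columns grow to the right and rows downward; lengths in m; the calibration is good to about 2 mm. The wrist camera is an equidistant fisheye: a pixel r from the principal point sees the ray r / f radians off the axis. A picture is of the moment at which its call begins: read the wrist's pose just before it. camera_params takes no time and is no camera call; for the wrist camera it gives the pose at the moment of the call.
- order.job_done(): hands the job in, once; it reports no verdict.
The state is a dict: "clock": time; "q": joint angles; "qvel": joint speeds; "joint_efforts": joint torques, N m; "ee_pos": TCP position; "orientation": TCP orientation; "wrist_force": force on the tool from outside, world axes, zero at the start; "moment": the same for the moment, N m; "opening": finger opening in m.
Only numpy, scipy, OpenCV 4.12 (cv2) and the standard library are available. Lean on these libraries where they do the work, as an engineer would, in place of code of your own. Each camera call takes 0.05 s, during which the arm holds its last target.

## Task

With the fingertips, push the yellow guard on top of the plate reader all the way back to its stops. Then press both green buttons together and hold them fully down until the sprung tray has slid all the way out of the front by itself, and let both buttons come up again. Grasp and lift nothing, and leave the bottle, the tip box, the phone and the jar where they are.

Things in the scene. Friction and masses are not known exactly. Their poses are not given: they have to be found in the camera images.
- reader: plate reader, a fixed white box 300 x 300 mm and 110 mm high. Origin at the centre of its underside on the bench; its own -x axis points out of its front (roughly towards the robot), +y to its left side seen from the robot, z up. Its flat top is 110 mm above the bench. In its frame the buttons lie at x = -80 mm, y = +32 and -32 mm; the front edge is at x = -150 mm.
- guard_face (a point): centre of the front face of the yellow guard, a hood 120 mm wide (reader's y), 100 mm deep (x) and 40 mm high that stands on the reader's top and covers both buttons; the face is 120 mm wide, upright, and runs from 2 mm to 40 mm above the reader's top, this point 20 mm above it. The guard slides towards the reader's +x (away from the front) and cannot be lifted.
- guard (a joint): how far the guard has been pushed back, m: 0 fully forward over the buttons, 0.070 at its stops. It starts at 0 to 0.012, moves with about 2 N and stays where it is left.
- button_left_top (a point): centre of the top of the green left button (+y side), a round flat cap 32 mm in diameter, its top 12 mm above the reader's top when up. Pressed straight down. The two buttons are 64 mm apart, centre to centre.
- button_right_top (a point): centre of the top of the green right button (-y side), same as the left one.
- button_left (a joint): travel of the left button, m: 0 up, 0.008 fully down. Needs about 3 N to start and 5 to 6 N fully down; springs back up. Each button works a catch on the tray: the tray moves only while both are pressed more than about 5 mm. If one is let up too early, it jams the tray part-way until pressed again.
- button_right (a joint): travel of the right button, as for the left one.
- tray (a joint): how far the tray has slid out of the reader's front, m: 0 in, 0.090 fully out. The tray is 164 mm wide, lies 23 to 69 mm above the bench, has no handle. Once freed its spring pushes it slowly out in about 3 s, and when fully out it stays there.
- bottle: amber bottle, 60 mm diameter, 125 mm high, loose, standing on the bench beside the reader; origin at the centre of its underside.
- tip_box: blue and grey pipette tip box, 85 x 85 x 62 mm, loose, on the bench beside the reader; origin at the centre of its underside.
- phone: flat white and black phone, 150 x 74 x 9 mm, loose, on the bench in front and to one side of the reader; origin at the centre of its underside.
- jar: small white jar with a red cap, 44 mm diameter, 50 mm high, loose, standing on the reader's top at a rear corner; origin at the centre of its underside.

How it is judged (in metres and radians):
On the way, in this order (a step that is already met when the one before it is completed fails the run):
1. the guard is pushed all the way back (value of joint guard above 0.063 m), for 0.1 s.
2. both buttons are held down together and the tray has started to come out (value of joint each of button_left, button_right above 0.005 m and value of joint tray above 0.01 m), for 0.2 s.
3. both buttons are still held down as the tray comes fully out (value of joint each of button_left, button_right above 0.004 m and value of joint tray above 0.081 m), for 0.02 s.
At the end, for the whole second after the job is handed in: The guard is within 7 mm of its stops, the tray at least 85 mm out (of 90), and both buttons have sprung back up to within 2 mm (value of joint guard above 0.063 m and value of joint tray above 0.085 m and value of joint each of button_left, button_right below 0.002 m); the robot touches nothing.
It fails at once if the bottle is moved more than 15 mm, lifted or tipped (distance of bottle from where it was at the start of the episode above 0.015 m or angle between bottle's own z axis and vertical above 0.3 rad).
It fails at once if the tip box is moved more than 15 mm, lifted or tipped (distance of tip_box from where it was at the start of the episode above 0.015 m or angle between tip_box's own z axis and vertical above 0.3 rad).
It fails at once if the phone is moved more than 15 mm, lifted or tipped (distance of phone from where it was at the start of the episode above 0.015 m or angle between phone's own z axis and vertical above 0.3 rad).
It fails at once if the jar is moved more than 15 mm, lifted or tipped (distance of jar from where it was at the start of the episode above 0.015 m or angle between jar's own z axis and vertical above 0.3 rad).
It also fails if it takes over 45 s, if anything falls off the work surface, if the arm or the gripper's body presses on something with over 40 N, if the wrist force passes 120 N, or if a joint passes its speed limit or range.

## Working session

There is one attempt and no reset: what is moved stays moved. The work goes in short steps, Python scripts to look and compute and a tool call to move; the robot and the scene stay as the last step left them, time stands still between calls to the robot, and variables do not carry over. Pictures are saved under pics/ and viewed, and the job is handed in when it is done.

Besides the shell and the picture viewer there is one more tool, called in YAML: its name, and indented under it one key for each argument. arm_command: Moves the arm, as the interface text tells. Its arguments: {"type":"object","properties":{"rows":{"type":"array","items":{"type":"object","properties":{"linear":{"type":"array","items":{"type":"number"}},"delta_rot":{"type":"array","items":{"type":"number"}},"claw":{"type":"number"}}}}},"required":["rows"]}

```bash
mkdir -p pics; ls; cat > look.py <<'E'
import sys,cv2,numpy as np
from workcell import status,viewer,order
E
python3 - <<'E'
import cv2,numpy as np
from workcell import status,viewer
s=status.observe(); print(s)
for n in ["scene","top"]:
    p=viewer.camera_params(n); print(n,p)
    im,d=viewer.get_image(n); cv2.imwrite(f"pics/{n}0.png",im); np.save(f"{n}0.npy",d)
E
```

```text
pics
{'clock': 0.0, 'q': array([-8.14869605e+01,  1.87331823e+01, -1.10919528e+01,  6.02725612e+01,
       -9.27114531e-04,  8.23119453e+01]), 'qvel': array([ 0.0151088 ,  0.02640948,  0.05042469,  0.11443311,  0.00054982,
       -0.10108674]), 'joint_efforts': array([ 2.75937634e-05, -4.43394113e+01,  2.62441671e+01,  1.55149761e-02,
       -5.68384303e-05,  7.61283559e-06]), 'ee_pos': array([ 0.15338614, -0.527587  ,  0.23049263]), 'orientation': array([[-2.68419444e-04,  9.60288382e-01,  2.79009231e-01],
       [ 1.68393766e-03,  2.79009279e-01, -9.60286929e-01],
       [-9.99998546e-01,  2.12074467e-04, -1.69195729e-03]]), 'wrist_force': array([0.47864452, 0.46668481, 0.32745829]), 'moment': array([-0.01200693,  0.03886783,  0.00672029]), 'opening': 0.0855074345798574}
scene {'fx': 421.0186246708185, 'fy': 421.0186246708185, 'cx': 315.73474342955745, 'cy': 200.16200582079895, 'eye': array([1.01444232, 0.16938022, 0.84280463]), 'orientation': array([[-0.26541178,  0.7944346 , -0.5462877 ],
       [ 0.96409087,  0.2132552 , -0.15827513],
       [-0.00924055, -0.56867907, -0.82250758]])}
top {'fx': 396.09644874430313, 'fy': 396.09644874430313, 'cx': 327.75157043822753, 'cy': 196.14417326447716, 'eye': array([0.40418054, 0.02146014, 1.11102724]), 'orientation': array([[ 0.02167195, -0.99248146,  0.12046113],
       [-0.99971705, -0.02033126,  0.01234773],
       [-0.00980576, -0.12069465, -0.99264125]])}
```

View pics/scene0.png

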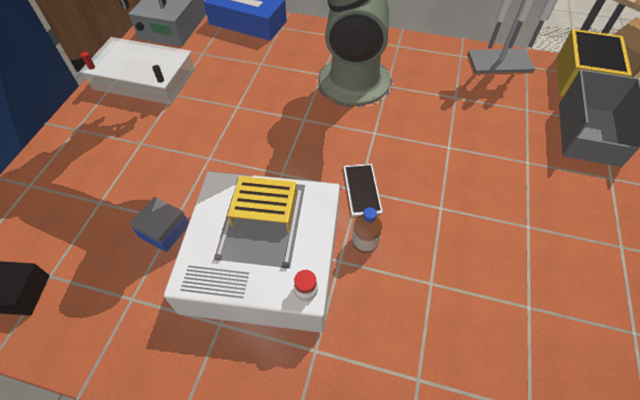

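View pics/top0.png

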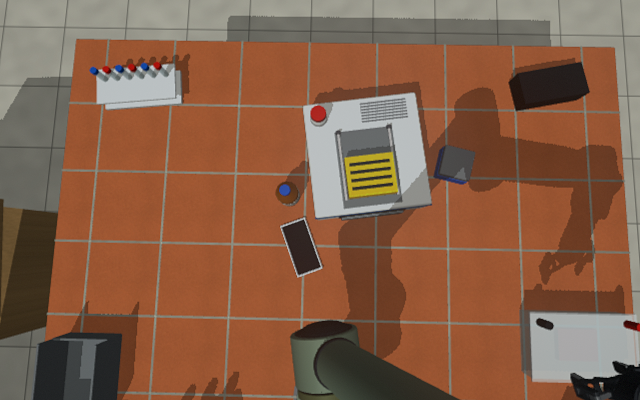

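The top view shows the reader at about (303..431, 93..218) px and the yellow guard at about (345..398, 153..200). The bottle is to its left at (287,190), the phone at (300,247), the tip box to the right at (455,164), and the jar at (318,115). Next I'll measure them.

```bash
cat > look.py <<'E'
import cv2,numpy as np
from workcell import status,viewer
def world(p,d):
    v,u=np.mgrid[0:d.shape[0],0:d.shape[1]]
    c=np.stack([(u-p['cx'])/p['fx']*d,(v-p['cy'])/p['fy']*d,d],-1)
    return c@np.array(p['orientation']).T+np.array(p['eye'])
def ray(p,uv,z):
    uv=np.asarray(uv,float).reshape(-1,2)
    c=np.c_[(uv[:,0]-p['cx'])/p['fx'],(uv[:,1]-p['cy'])/p['fy'],np.ones(len(uv))]
    r=c@np.array(p['orientation']).T; e=np.array(p['eye'])
    return e+r*((z-e[2])/r[:,2])[:,None]
def rect(P):
    (c,wh,a)=cv2.minAreaRect((P[:,:2]*1000).astype(np.float32))
    return np.round(c,1),np.round(wh,1),round(a,2)
E
python3 - <<'E'
from look import *
for n in ["top","scene"]:
    p=viewer.camera_params(n); im=cv2.imread(f"pics/{n}0.png"); d=np.load(f"{n}0.npy"); W=world(p,d)
    hsv=cv2.cvtColor(im,cv2.COLOR_BGR2HSV)
    reg=(W[...,0]>.4)&(W[...,0]<.9)&(abs(W[...,1])<.3)
    m=(reg&(abs(W[...,2]-.11)<.006)).astype(np.uint8)
    nn,l,st,_=cv2.connectedComponentsWithStats(m); k=1+st[1:,4].argmax()
    cs,_=cv2.findContours((l==k).astype(np.uint8),0,2); c=max(cs,key=cv2.contourArea)[:,0]
    P=ray(p,c,.11); print(n,"reader",rect(P),"z",np.median(W[l==k][:,2]))
    y=(reg&(hsv[...,0]>18)&(hsv[...,0]<35)&(hsv[...,1]>120)).astype(np.uint8)
    yt=y&(W[...,2]>.14)
    yt=cv2.morphologyEx(yt,cv2.MORPH_CLOSE,np.ones((7,7)))
    cs,_=cv2.findContours(yt.astype(np.uint8),0,2); c=max(cs,key=cv2.contourArea)[:,0]
    print("guard",rect(ray(p,c,.15)),"z",np.median(W[yt>0][:,2]))
    for nm,zr in [("tall",(.03,.2))]:
        m=(reg&(W[...,2]>.02)).astype(np.uint8)
    R=(reg&((hsv[...,0]<6)|(hsv[...,0]>174))&(hsv[...,1]>150)&(W[...,2]>.13))
    print("jar",W[R].mean(0))
    B=(reg&(hsv[...,0]>100)&(hsv[...,0]<130)&(hsv[...,1]>120)&(W[...,2]>.1)); print("bottle",W[B].mean(0))
    T=reg&(abs(W[...,2]-.062)<.006)&(W[...,1]<-.05); print("tip", rect(W[T]))
    F=reg&(W[...,0]<.7)&(W[...,1]>.03)&(W[...,2]<.02)&(hsv[...,1]<90)
    m=cv2.morphologyEx(F.astype(np.uint8),cv2.MORPH_OPEN,np.ones((3,3)))
    nn,l,st,_=cv2.connectedComponentsWithStats(m); k=1+st[1:,4].argmax(); print("phone",rect(W[l==k]))
E
```

```text
top reader (array([636.9, -61. ]), array([298.3, 298.3]), 8.01) z 0.11039542447242423
guard (array([576.1, -69.9]), array([101.4, 120.3]), 8.09) z 0.15052514702467568
jar [0.72612874 0.06226538 0.15998521]
bottle [0.53351252 0.13920855 0.15820049]
tip (array([ 550.8, -198.1]), array([ 83.1, 310.5]), 40.53)
phone (array([430.4, 118.4]), array([80.6, 71.3]), 19.89)
scene reader (array([641.7, -59.3]), array([299.6, 297.8]), 7.92) z 0.11052251259630319
guard (array([580.2, -68.3]), array([106.1, 121.9]), 7.81) z 0.15049719801797545
jar [0.73002027 0.0650135  0.16021704]
bottle [0.54169566 0.14539786 0.1246971 ]
tip (array([ 722.5, -203.2]), array([316.4, 103.4]), 48.33)
phone (array([432.1, 123.4]), array([90.5, 80.2]), 18.62)
```

arm_command:
  rows:
    - {"linear": [0, 0.028, -0.021], "delta_rot": [0, 0, 0], "claw": 0.05}
    - {"linear": [0, 0.028, -0.021], "delta_rot": [0, 0, 0], "claw": 0.05}
    - {"linear": [0, 0.028, -0.021], "delta_rot": [0, 0, 0], "claw": 0.05}
    - {"linear": [0, 0.028, -0.021], "delta_rot": [0, 0, 0], "claw": 0.05}
    - {"linear": [0, 0.028, -0.021], "delta_rot": [0, 0, 0], "claw": 0.05}
    - {"linear": [0, 0.028, -0.021], "delta_rot": [0, 0, 0], "claw": 0.05}
    - {"linear": [0, 0.028, -0.021], "delta_rot": [0, 0, 0], "claw": 0.05}
    - {"linear": [0, 0.028, -0.021], "delta_rot": [0, 0, 0], "claw": 0.05}

```text
clock: 0.77
ee_pos: [0.3235, -0.2998, 0.2267]
orientation: [[-0.003, 0.964, 0.265], [0.004, 0.265, -0.964], [-1.0, -0.002, -0.005]]
wrist_force: [1.3, -1.1, -0.1]
opening: 0.0497
```

arm_command:
  rows:
    - {"linear": [0, 0.028, -0.021], "delta_rot": [0.016, 0, 0], "claw": 0.05}
    - {"linear": [0, 0.028, -0.021], "delta_rot": [0.016, 0, 0], "claw": 0.05}
    - {"linear": [0, 0.028, -0.021], "delta_rot": [0.016, 0, 0], "claw": 0.05}
    - {"linear": [0, 0.028, -0.022], "delta_rot": [0.016, 0, 0], "claw": 0.05}
    - {"linear": [0, 0.028, -0.022], "delta_rot": [0.016, 0, 0], "claw": 0.05}
    - {"linear": [0, 0.027, -0.022], "delta_rot": [0.016, 0, 0], "claw": 0.05}
    - {"linear": [0, 0.025, -0.022], "delta_rot": [0.016, 0, 0], "claw": 0.05}
    - {"linear": [0, 0.015, -0.015], "delta_rot": [0.016, 0, 0], "claw": 0.05}

```text
clock: 1.43
ee_pos: [0.4963, -0.0785, 0.2256]
orientation: [[-0.005, 0.991, 0.136], [0.006, 0.136, -0.991], [-1.0, -0.004, -0.006]]
wrist_force: [-0.4, -1.0, -0.3]
opening: 0.0498
```

```bash
cat > rel.py <<'E'
from look import *
C=np.array([.639,-.060]); a=np.radians(8.0)
R=np.array([[np.cos(a),-np.sin(a)],[np.sin(a),np.cos(a)]])
def rel():
    s=status.observe(); O=np.array(s['orientation'])
    print("t",round(s['clock'],2),"reader-frame TCP mm",np.round(1000*R.T@(s['ee_pos'][:2]-C),1),"z",round(s['ee_pos'][2]*1000,1),
     "yaw err deg",round(np.degrees(np.arctan2(O[1,2],O[0,2])-a+np.pi/2),2),"tilt",np.round(O[:2,0],4),"F",np.round(s['wrist_force'],1),"open",round(s['opening'],4),"q6",round(s['q'][5],1))
    return s
E
python3 - <<'E'
from rel import *
rel()
p=viewer.camera_params('wrist');print(p)
im,d=viewer.get_image('wrist'); cv2.imwrite('pics/w1.png',im)
E
```

```text
t 1.43 reader-frame TCP mm [-143.8    1.6] z 225.6 yaw err deg -0.2 tilt [-0.0048  0.0058] F [-0.4 -1.  -0.3] open 0.0498 q6 154.7
{'fx': 309.70691628693146, 'fy': 309.70691628693146, 'cx': 314.8693582023266, 'cy': 200.89758928558567, 'eye': array([ 0.57364299, -0.06900805,  0.36789329]), 'orientation': array([[ 0.13528951, -0.94138515, -0.30901577],
       [-0.99077767, -0.13090082, -0.0349941 ],
       [-0.00750749,  0.31090026, -0.95041289]])}
```

View pics/w1.png

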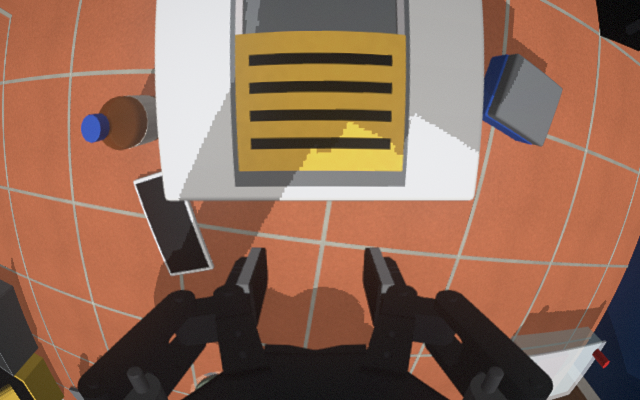

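The wrist view shows the guard's front edge at (239..404, 171), the reader's front corners near (165,198) and (475,198), and the fingertips at (262,250) and (368,250), centred on the guard. I'll use it as a third measurement.

```bash
python3 - <<'E'
from rel import *
p=viewer.camera_params('wrist')
def wr(uv,z):
    dx,dy=uv[0]-p['cx'],uv[1]-p['cy']; r=np.hypot(dx,dy); th=r/p['fx']
    v=np.array([dx/r*np.sin(th),dy/r*np.sin(th),np.cos(th)]); v=p['orientation']@v
    return p['eye']+v*((z-p['eye'][2])/v[2])
for uv,z in [((239,171),.15),((404,171),.15),((234,35),.15),((407,36),.15),((165,198),.11),((475,198),.11)]:
    P=wr(uv,z); print(uv,np.round(P*1000,1),"reader",np.round(R.T@(P[:2]-C)*1000,1))
E
```

```text
(239, 171) [519.4 -16.2 150. ] reader [-112.3   60. ]
(404, 171) [ 536.6 -136.6  150. ] reader [-112.1  -61.6]
(234, 35) [618.1  -1.4 150. ] reader [-12.5  61. ]
(407, 36) [ 634.7 -122.2  150. ] reader [-12.9 -61. ]
(165, 198) [474.2  65.8 110. ] reader [-145.7  147.5]
(475, 198) [ 515.8 -227.1  110. ] reader [-145.3 -148.3]
```

arm_command:
  rows:
    - {"linear": [0.013, 0, 0.0005], "delta_rot": [0, 0, 0], "claw": 0.05}
    - {"linear": [0.014, 0, 0.0005], "delta_rot": [0, 0, 0], "claw": 0.05}
    - {"linear": [0.014, 0, 0.0005], "delta_rot": [0, 0, 0], "claw": 0.05}
    - {"linear": [0.014, 0, 0], "delta_rot": [0, 0, 0], "claw": 0.05}
    - {"linear": [0.014, 0, 0], "delta_rot": [0, 0, 0], "claw": 0.05}
    - {"linear": [0.014, 0, 0], "delta_rot": [0, 0, 0], "claw": 0.05}
    - {"linear": [0.01, 0, 0], "delta_rot": [0, 0, 0], "claw": 0.05}
    - {"linear": [0.003, 0, 0], "delta_rot": [0, 0, 0], "claw": 0.05}

```text
clock: 2.15
ee_pos: [0.4976, -0.0739, 0.1241]
orientation: [[-0.006, 0.989, 0.147], [0.008, 0.147, -0.989], [-1.0, -0.004, -0.009]]
wrist_force: [-0.4, -0.6, 0.2]
opening: 0.05
```

```bash
python3 - <<'E'
from rel import *
rel()
im,d=viewer.get_image('wrist'); cv2.imwrite('pics/w2.png',im)
E
```

```text
t 2.15 reader-frame TCP mm [-142.     5.9] z 124.1 yaw err deg 0.43 tilt [-0.0057  0.0082] F [-0.4 -0.6  0.2] open 0.05 q6 154.5
```

View pics/w2.png

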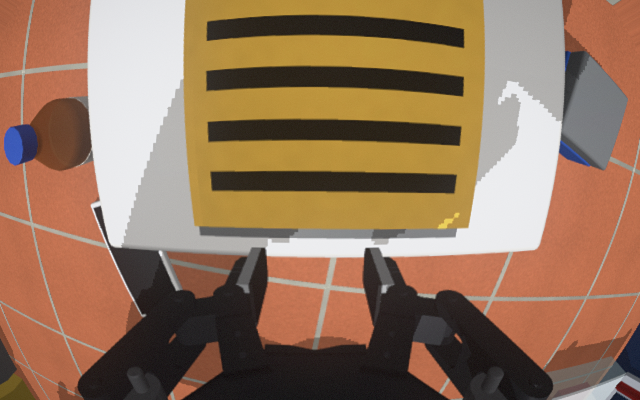

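arm_command:
  rows:
    - {"linear": [-0.002, 0, 0.003], "delta_rot": [0.006, -0.008, 0.004], "claw": 0.05}
    - {"linear": [-0.002, 0.002, 0.003], "delta_rot": [0, 0, 0], "claw": 0.05}
    - {"linear": [-0.001, 0.004, 0.001], "delta_rot": [0, 0, 0], "claw": 0.05}
    - {"linear": [0, 0.006, 0], "delta_rot": [0, 0, 0], "claw": 0.05}
    - {"linear": [0, 0.007, 0], "delta_rot": [0, 0, 0], "claw": 0.05}
    - {"linear": [0, 0.007, 0], "delta_rot": [0, 0, 0], "claw": 0.05}
    - {"linear": [0, 0.007, 0], "delta_rot": [0, 0, 0], "claw": 0.05}
    - {"linear": [0, 0.007, 0], "delta_rot": [0, 0, 0], "claw": 0.05}

```text
clock: 2.87
ee_pos: [0.54, -0.0766, 0.1318]
orientation: [[-0.003, 0.99, 0.139], [-0.002, 0.139, -0.99], [-1.0, -0.003, 0.001]]
wrist_force: [-2.3, -1.3, 1.9]
opening: 0.0498
```

```bash
python3 - <<'E'
from rel import *
rel()
E
```

```text
t 2.87 reader-frame TCP mm [-100.4   -2.7] z 131.8 yaw err deg -0.03 tilt [-0.0025 -0.0016] F [-2.3 -1.3  1.9] open 0.0498 q6 156.3
```

arm_command:
  rows:
    - {"linear": [0.001, 0.007, -0.001], "delta_rot": [0, 0, 0], "claw": 0.05}
    - {"linear": [0, 0.007, -0.001], "delta_rot": [0, 0, 0], "claw": 0.05}
    - {"linear": [0, 0.006, -0.0005], "delta_rot": [0, 0, 0], "claw": 0.05}
    - {"linear": [0, 0.005, 0], "delta_rot": [0, 0, 0], "claw": 0.05}
    - {"linear": [0, 0.004, 0], "delta_rot": [0, 0, 0], "claw": 0.05}
    - {"linear": [0, 0.003, 0], "delta_rot": [0, 0, 0], "claw": 0.05}
    - {"linear": [0, 0.003, 0], "delta_rot": [0, 0, 0], "claw": 0.05}
    - {"linear": [0, 0.002, 0], "delta_rot": [0, 0, 0], "claw": 0.05}

```text
clock: 3.53
ee_pos: [0.5821, -0.0688, 0.1306]
orientation: [[-0.002, 0.99, 0.139], [-0.004, 0.139, -0.99], [-1.0, -0.002, 0.004]]
wrist_force: [-2.9, -1.4, 1.5]
opening: 0.05
```

```bash
python3 - <<'E'
from rel import *
rel()
E
```

```text
t 3.53 reader-frame TCP mm [-57.5  -0.8] z 130.6 yaw err deg -0.01 tilt [-0.0019 -0.0042] F [-2.9 -1.4  1.5] open 0.05 q6 158.2
```

Still free-sliding at about 2 to 3 N. I'll go on slowly until the stop force shows.

arm_command:
  rows:
    - {"linear": [0, 0.002, 0], "delta_rot": [0, 0, 0], "claw": 0.05}
    - {"linear": [0, 0.002, 0], "delta_rot": [0, 0, 0], "claw": 0.05}
    - {"linear": [0, 0.002, 0], "delta_rot": [0, 0, 0], "claw": 0.05}
    - {"linear": [0, 0.002, 0], "delta_rot": [0, 0, 0], "claw": 0.05}
    - {"linear": [0, 0.002, 0], "delta_rot": [0, 0, 0], "claw": 0.05}
    - {"linear": [0, 0.001, 0], "delta_rot": [0, 0, 0], "claw": 0.05}
    - {"linear": [0, 0.001, 0], "delta_rot": [0, 0, 0], "claw": 0.05}
    - {"linear": [0, 0.001, 0], "delta_rot": [0, 0, 0], "claw": 0.05}

```text
clock: 4.2
ee_pos: [0.5831, -0.0686, 0.1307]
orientation: [[-0.026, 0.99, 0.137], [-0.009, 0.137, -0.991], [-1.0, -0.027, 0.005]]
wrist_force: [-5.5, -2.0, 4.5]
opening: 0.0497
```

```bash
python3 - <<'E'
from rel import *
rel()
im,d=viewer.get_image('top'); cv2.imwrite('pics/t3.png',im)
im,d=viewer.get_image('scene'); cv2.imwrite('pics/s3.png',im); np.save('s3.npy',d)
E
```

```text
t 4.2 reader-frame TCP mm [-56.5  -0.7] z 130.7 yaw err deg -0.11 tilt [-0.0258 -0.0089] F [-5.5 -2.   4.5] open 0.0497 q6 158.7
```

View pics/s3.png

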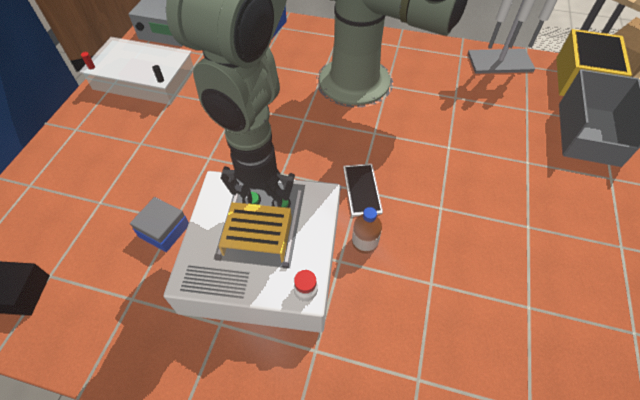

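```bash
python3 - <<'E'
from rel import *
for n,a,b in [("scene","scene0","s3"),("top","top0","t3")]:
  p=viewer.camera_params(n)
  for f in (a,b):
    im=cv2.imread(f"pics/{f}.png"); hsv=cv2.cvtColor(im,cv2.COLOR_BGR2HSV)
    y=((hsv[...,0]>15)&(hsv[...,0]<35)&(hsv[...,1]>110)).astype(np.uint8)
    y[:140]=0; y[:,420:]=0; y[:,:180]=0; y[330:]=0
    v,u=np.nonzero(y); P=ray(p,np.c_[u,v],.15); Q=(P[:,:2]-C)@R*1000
    k=abs(Q[:,1])<45
    print(f,"x range in reader",np.percentile(Q[k,0],[1,5,95,99]).round(1))
E
```

```text
scene0 x range in reader [-111.5 -108.   -14.7  -11.8]
s3 x range in reader [-45.9 -42.2  52.3  55.2]
top0 x range in reader [-114.7 -111.5  -15.6  -12.2]
t3 x range in reader [-16.8 -11.6  28.7  29.6]
```

View pics/t3.png

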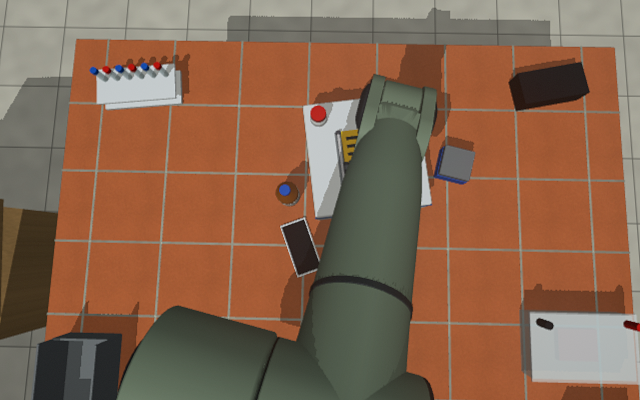

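Guard's rear edge moved from −12 to +55 mm, about 67 mm, and the pushing force is rising. One firmer push will confirm the stops, and I'll level the tool at the same time.

arm_command:
  rows:
    - {"linear": [0, 0.003, 0], "delta_rot": [0, 0, 0.013], "claw": 0.05}
    - {"linear": [0, 0.004, 0], "delta_rot": [0, 0, 0.01], "claw": 0.05}
    - {"linear": [0, 0.005, 0], "delta_rot": [0, 0, 0.005], "claw": 0.05}
    - {"linear": [0, 0.005, 0], "delta_rot": [0, 0, 0.004], "claw": 0.05}
    - {"linear": [0, 0.005, 0], "delta_rot": [0, 0, 0.004], "claw": 0.05}
    - {"linear": [0, 0.005, 0], "delta_rot": [0, 0, 0.004], "claw": 0.05}
    - {"linear": [0, 0.005, 0], "delta_rot": [0, 0, 0.004], "claw": 0.05}
    - {"linear": [0, 0.005, 0], "delta_rot": [0, 0, 0.004], "claw": 0.05}

```text
clock: 4.97
ee_pos: [0.5829, -0.0684, 0.1305]
orientation: [[-0.048, 0.99, 0.135], [-0.017, 0.135, -0.991], [-0.999, -0.05, 0.011]]
wrist_force: [-16.6, -4.6, 12.6]
opening: 0.0499
```

```bash
python3 - <<'E'
from rel import *
rel()
E
```

```text
t 4.97 reader-frame TCP mm [-56.7  -0.5] z 130.5 yaw err deg -0.21 tilt [-0.0479 -0.0172] F [-16.6  -4.6  12.6] open 0.0499 q6 159.2
```

The guard did not move under 17 N, so it is at its stops. Now I'll back off over the buttons and level the tool.

arm_command:
  rows:
    - {"linear": [-0.001, -0.005, 0], "delta_rot": [0, 0, 0], "claw": 0.05}
    - {"linear": [0, -0.006, 0], "delta_rot": [0, 0.003, 0.015], "claw": 0.05}
    - {"linear": [0, -0.005, 0], "delta_rot": [0, 0.003, 0.015], "claw": 0.05}
    - {"linear": [0, -0.004, 0], "delta_rot": [0, 0.002, 0.01], "claw": 0.05}
    - {"linear": [0, -0.002, 0], "delta_rot": [0.003, 0, 0.005], "claw": 0.05}
    - {"linear": [0, -0.001, 0], "delta_rot": [0, 0, 0], "claw": 0.05}
    - {"linear": [0, 0, 0], "delta_rot": [0, 0, 0], "claw": 0.05}
    - {"linear": [0, 0, 0], "delta_rot": [0, 0, 0], "claw": 0.05}

```text
clock: 5.63
ee_pos: [0.5626, -0.0698, 0.1335]
orientation: [[0.006, 0.991, 0.133], [0.003, 0.133, -0.991], [-1.0, 0.006, -0.002]]
wrist_force: [0.5, -0.9, -0.4]
opening: 0.0498
```

```bash
python3 - <<'E'
from rel import *
s=rel();print(s['orientation'].round(4))
im,d=viewer.get_image('wrist'); cv2.imwrite('pics/w4.png',im)
E
```

```text
t 5.63 reader-frame TCP mm [-77.   1.] z 133.5 yaw err deg -0.38 tilt [0.0056 0.0025] F [ 0.5 -0.9 -0.4] open 0.0498 q6 157.7
[[ 0.0056  0.9912  0.1326]
 [ 0.0025  0.1326 -0.9912]
 [-1.      0.0059 -0.0018]]
```

View pics/w4.png

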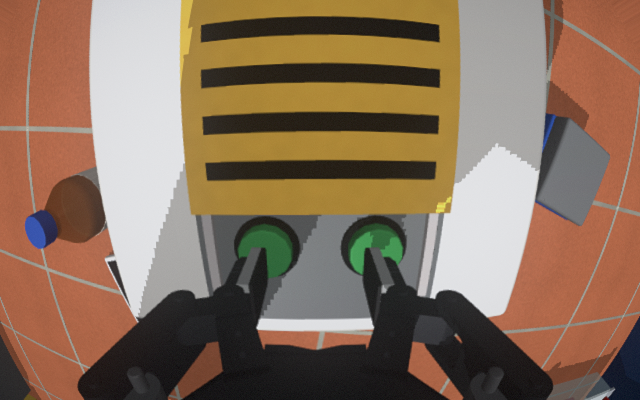

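```bash
python3 - <<'E'
from rel import *
p=viewer.camera_params('wrist')
def wr(uv,z):
    dx,dy=uv[0]-p['cx'],uv[1]-p['cy']; r=np.hypot(dx,dy); th=r/p['fx']
    v=np.array([dx/r*np.sin(th),dy/r*np.sin(th),np.cos(th)]); v=p['orientation']@v
    return p['eye']+v*((z-p['eye'][2])/v[2])
im=cv2.imread('pics/w4.png'); h=cv2.cvtColor(im,cv2.COLOR_BGR2HSV)
g=((h[...,0]>45)&(h[...,0]<80)&(h[...,1]>100)).astype(np.uint8)
n,l,st,c=cv2.connectedComponentsWithStats(g)
print([ (st[k].tolist()) for k in range(1,n) if st[k,4]>40])
for lo,hi in [(200,320),(320,440)]:
    m=g.copy(); m[:,:lo]=0; m[:,hi:]=0
    v,u=np.nonzero(m); W=np.array([wr(x,.122)[:2] for x in zip(u,v)]); Q=(W-C)@R*1000
    (cc,r)=cv2.minEnclosingCircle(Q.astype(np.float32)); print("circle",np.round(cc,1),round(r,1),"extent",Q.min(0).round(1),Q.max(0).round(1))
# fingertips in TCP frame: edges
for uv in [(267,249),(248,252),(363,249),(382,250)]:
    P=wr(uv,.128); print(uv,(R.T@(P[:2]-C)*1000).round(1))
E
python3 -c "
import cv2;im=cv2.imread('pics/w4.png')[200:310,190:450];cv2.imwrite('pics/w4c.png',cv2.resize(im,None,fx=3,fy=3))"
```

```text
[[348, 223, 55, 52, 1568], [238, 224, 55, 54, 1689]]
circle [-79.1  28.2] 16.8 extent [-95.9  13.7] [-62.3  45. ]
circle [-78.9 -32.9] 16.8 extent [-94.1 -49.2] [-62.1 -17.5]
(267, 249) [-74.5  26.7]
(248, 252) [-76.5  37.4]
(363, 249) [-74.8 -25. ]
(382, 250) [-75.6 -35.6]
```

View pics/w4c.png

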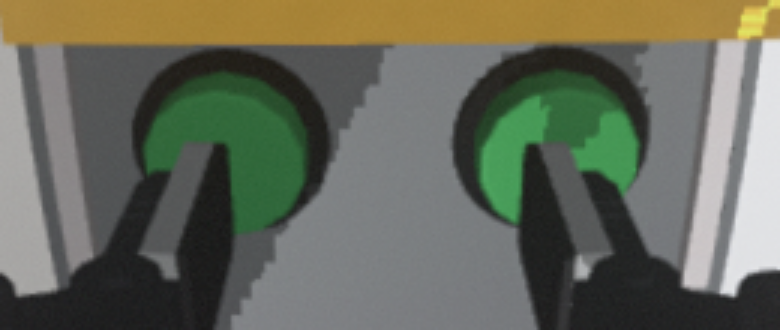

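Both caps are uncovered, at reader (-80, ±32) and image (267,250) and (373,250), with one fingertip above each. I'll centre the tool and lower it until contact.

arm_command:
  rows:
    - {"linear": [0, -0.002, 0.001], "delta_rot": [-0.005, 0, -0.005], "claw": 0.05}
    - {"linear": [0, -0.001, 0], "delta_rot": [0, 0, 0], "claw": 0.05}
    - {"linear": [0.001, 0, 0], "delta_rot": [0, 0, 0], "claw": 0.05}
    - {"linear": [0.002, 0, 0], "delta_rot": [0, 0, 0], "claw": 0.05}
    - {"linear": [0.002, 0, 0], "delta_rot": [0, 0, 0], "claw": 0.05}
    - {"linear": [0.002, 0, 0], "delta_rot": [0, 0, 0], "claw": 0.05}
    - {"linear": [0.001, 0, 0], "delta_rot": [0, 0, 0], "claw": 0.05}
    - {"linear": [0, 0, 0], "delta_rot": [0, 0, 0], "claw": 0.05}

```text
clock: 6.35
ee_pos: [0.5606, -0.071, 0.124]
orientation: [[-0.0, 0.99, 0.139], [0.002, 0.139, -0.99], [-1.0, 0.0, -0.002]]
wrist_force: [0.8, 0.3, 0.0]
opening: 0.0498
```

```bash
python3 - <<'E'
from rel import *
s=rel();print(s['orientation'].round(4))
E
```

```text
t 6.35 reader-frame TCP mm [-79.2  -0. ] z 124.0 yaw err deg -0.02 tilt [-0.      0.0021] F [0.8 0.3 0. ] open 0.0498 q6 157.3
[[-0.000e+00  9.903e-01  1.388e-01]
 [ 2.100e-03  1.388e-01 -9.903e-01]
 [-1.000e+00  2.000e-04 -2.000e-03]]
```

arm_command:
  rows:
    - {"linear": [0.002, 0, 0], "delta_rot": [0, 0, 0], "claw": 0.05}
    - {"linear": [0.002, 0, 0], "delta_rot": [0, 0, 0], "claw": 0.05}
    - {"linear": [0.002, 0, 0], "delta_rot": [0, 0, 0], "claw": 0.05}
    - {"linear": [0.002, 0, 0], "delta_rot": [0, 0, 0], "claw": 0.05}
    - {"linear": [0.002, 0, 0], "delta_rot": [0, 0, 0], "claw": 0.05}
    - {"linear": [0.002, 0, 0], "delta_rot": [0, 0, 0], "claw": 0.05}
    - {"linear": [0.002, 0, 0], "delta_rot": [0, 0, 0], "claw": 0.05}
    - {"linear": [0.002, 0, 0], "delta_rot": [0, 0, 0], "claw": 0.05}

```text
clock: 7.02
ee_pos: [0.5609, -0.0711, 0.1112]
orientation: [[0.002, 0.99, 0.139], [0.001, 0.139, -0.99], [-1.0, 0.002, -0.001]]
wrist_force: [-3.4, 0.2, 10.0]
opening: 0.0497
```

```bash
python3 - <<'E'
from rel import *
s=rel();print(s['orientation'].round(4),s['moment'])
E
```

```text
t 7.02 reader-frame TCP mm [-78.9  -0.1] z 111.2 yaw err deg -0.02 tilt [0.0023 0.001 ] F [-3.4  0.2 10. ] open 0.0497 q6 157.3
[[ 2.300e-03  9.903e-01  1.389e-01]
 [ 1.000e-03  1.389e-01 -9.903e-01]
 [-1.000e+00  2.400e-03 -7.000e-04]] [ 0.17879603  0.66956156 -0.0025749 ]
```

10 N in total means both buttons are nearly down. I'll press to the bottom and hold while watching the tray.

arm_command:
  rows:
    - {"linear": [0.004, 0, 0], "delta_rot": [0, 0, 0], "claw": 0.05}
    - {"linear": [0.004, 0, 0], "delta_rot": [0, 0, 0], "claw": 0.05}
    - {"linear": [0.004, 0, 0], "delta_rot": [0, 0, 0], "claw": 0.05}
    - {"linear": [0.004, 0, 0], "delta_rot": [0, 0, 0], "claw": 0.05}
    - {"linear": [0.004, 0, 0], "delta_rot": [0, 0, 0], "claw": 0.05}
    - {"linear": [0.004, 0, 0], "delta_rot": [0, 0, 0], "claw": 0.05}
    - {"linear": [0.004, 0, 0], "delta_rot": [0, 0, 0], "claw": 0.05}
    - {"linear": [0.004, 0, 0], "delta_rot": [0, 0, 0], "claw": 0.05}

```text
clock: 7.68
ee_pos: [0.5611, -0.0711, 0.1108]
orientation: [[0.017, 0.99, 0.139], [-0.004, 0.14, -0.99], [-1.0, 0.016, 0.007]]
wrist_force: [-11.3, 0.9, 30.4]
opening: 0.0495
```

```bash
python3 - <<'E'
from rel import *
s=rel();print(s['orientation'].round(4))
im,d=viewer.get_image('wrist'); cv2.imwrite('pics/w5.png',im)
rel()
E
```

```text
t 7.68 reader-frame TCP mm [-78.7  -0.1] z 110.8 yaw err deg 0.02 tilt [ 0.0169 -0.0044] F [-11.3   0.9  30.4] open 0.0495 q6 157.3
[[ 0.0169  0.9901  0.1394]
 [-0.0044  0.1395 -0.9902]
 [-0.9998  0.0161  0.0067]]
t 7.73 reader-frame TCP mm [-78.7  -0.1] z 110.8 yaw err deg 0.02 tilt [ 0.017  -0.0044] F [-11.1   1.9  31.1] open 0.05 q6 157.3
```

View pics/w5.png

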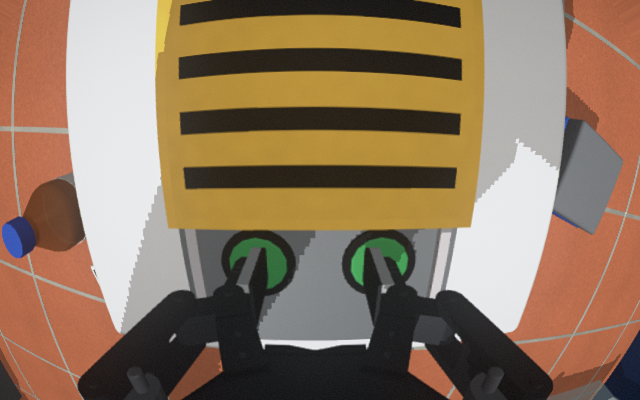

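The wrist view shows both caps sunk in their rings near (258,262) and (378,262). I'll keep holding, with a slight levelling.

arm_command:
  rows:
    - {"linear": [0.003, 0, 0], "delta_rot": [0, 0.001, -0.003], "claw": 0.05}
    - {"linear": [0.003, 0, 0], "delta_rot": [0, 0.001, -0.003], "claw": 0.05}
    - {"linear": [0.003, 0, 0], "delta_rot": [0, 0.001, -0.003], "claw": 0.05}
    - {"linear": [0.003, 0, 0], "delta_rot": [0, 0.001, -0.003], "claw": 0.05}
    - {"linear": [0.003, 0, 0], "delta_rot": [0, 0.001, -0.003], "claw": 0.05}
    - {"linear": [0.003, 0, 0], "delta_rot": [0, 0.001, -0.003], "claw": 0.05}
    - {"linear": [0.003, 0, 0], "delta_rot": [0, 0.001, -0.003], "claw": 0.05}
    - {"linear": [0.003, 0, 0], "delta_rot": [0, 0.001, -0.003], "claw": 0.05}

```text
clock: 8.4
ee_pos: [0.561, -0.0711, 0.1108]
orientation: [[0.004, 0.99, 0.14], [-0.003, 0.14, -0.99], [-1.0, 0.003, 0.004]]
wrist_force: [-8.2, 0.7, 24.0]
opening: 0.0499
```

```bash
python3 - <<'E'
from rel import *
s=rel();print(s['orientation'].round(4))
im,d=viewer.get_image('scene'); cv2.imwrite('pics/s6.png',im)
im,d=viewer.get_image('top'); cv2.imwrite('pics/t6.png',im)
rel()
E
```

```text
t 8.4 reader-frame TCP mm [-78.8  -0.1] z 110.8 yaw err deg 0.07 tilt [ 0.0035 -0.0031] F [-8.2  0.7 24. ] open 0.0499 q6 157.3
[[ 0.0035  0.9901  0.1403]
 [-0.0031  0.1403 -0.9901]
 [-1.      0.003   0.0036]]
t 8.5 reader-frame TCP mm [-78.8  -0.1] z 110.9 yaw err deg 0.07 tilt [ 0.0036 -0.0031] F [-8.4  1.5 23.6] open 0.05 q6 157.3
```

View pics/t6.png

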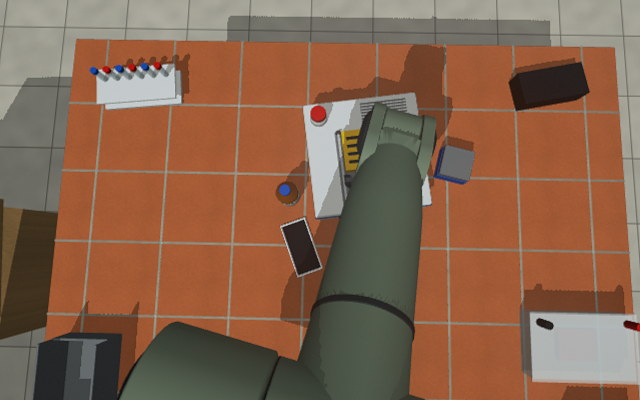

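View pics/s6.png

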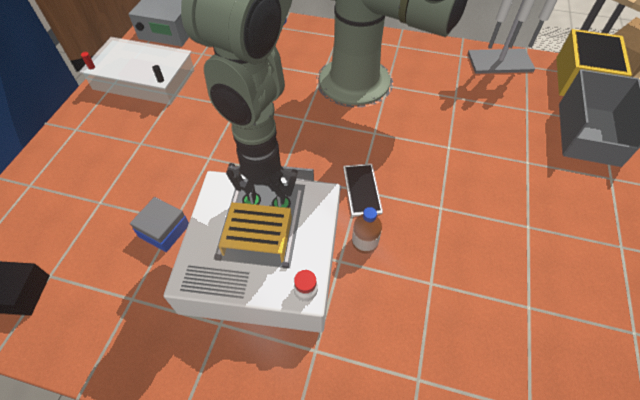

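A grey tray edge now shows past the reader's front at scene (300,173), so the tray is coming out. I'll keep holding.

arm_command:
  rows:
    - {"linear": [0.003, 0, 0], "delta_rot": [0, 0, -0.001], "claw": 0.05}
    - {"linear": [0.003, 0, 0], "delta_rot": [0, 0, -0.001], "claw": 0.05}
    - {"linear": [0.003, 0, 0], "delta_rot": [0, 0, -0.001], "claw": 0.05}
    - {"linear": [0.003, 0, 0], "delta_rot": [0, 0, -0.001], "claw": 0.05}
    - {"linear": [0.003, 0, 0], "delta_rot": [0, 0, -0.001], "claw": 0.05}
    - {"linear": [0.003, 0, 0], "delta_rot": [0, 0, -0.001], "claw": 0.05}
    - {"linear": [0.003, 0, 0], "delta_rot": [0, 0, -0.001], "claw": 0.05}
    - {"linear": [0.003, 0, 0], "delta_rot": [0, 0, -0.001], "claw": 0.05}

```text
clock: 9.17
ee_pos: [0.561, -0.0711, 0.1109]
orientation: [[0.007, 0.99, 0.141], [-0.007, 0.141, -0.99], [-1.0, 0.006, 0.008]]
wrist_force: [-8.8, -0.6, 24.8]
opening: 0.0499
```

arm_command:
  rows:
    - {"linear": [0.003, 0, 0], "delta_rot": [0, 0, -0.001], "claw": 0.05}
    - {"linear": [0.003, 0, 0], "delta_rot": [0, 0, -0.001], "claw": 0.05}
    - {"linear": [0.003, 0, 0], "delta_rot": [0, 0, -0.001], "claw": 0.05}
    - {"linear": [0.003, 0, 0], "delta_rot": [0, 0, -0.001], "claw": 0.05}
    - {"linear": [0.003, 0, 0], "delta_rot": [0, 0, -0.001], "claw": 0.05}
    - {"linear": [0.003, 0, 0], "delta_rot": [0, 0, -0.001], "claw": 0.05}
    - {"linear": [0.003, 0, 0], "delta_rot": [0, 0, -0.001], "claw": 0.05}
    - {"linear": [0.003, 0, 0], "delta_rot": [0, 0, -0.001], "claw": 0.05}

```text
clock: 9.83
ee_pos: [0.5611, -0.0711, 0.1111]
orientation: [[0.011, 0.99, 0.142], [-0.011, 0.142, -0.99], [-1.0, 0.01, 0.013]]
wrist_force: [-8.7, -0.2, 23.1]
opening: 0.0504
```

arm_command:
  rows:
    - {"linear": [0.003, 0, 0], "delta_rot": [0, 0, -0.001], "claw": 0.05}
    - {"linear": [0.003, 0, 0], "delta_rot": [0, 0, -0.001], "claw": 0.05}
    - {"linear": [0.003, 0, 0], "delta_rot": [0, 0, -0.001], "claw": 0.05}
    - {"linear": [0.003, 0, 0], "delta_rot": [0, 0, -0.001], "claw": 0.05}
    - {"linear": [0.003, 0, 0], "delta_rot": [0, 0, -0.001], "claw": 0.05}
    - {"linear": [0.003, 0, 0], "delta_rot": [0, 0, -0.001], "claw": 0.05}
    - {"linear": [0.003, 0, 0], "delta_rot": [0, 0, -0.001], "claw": 0.05}
    - {"linear": [0.003, 0, 0], "delta_rot": [0, 0, -0.001], "claw": 0.05}

```text
clock: 10.5
ee_pos: [0.5611, -0.0711, 0.1112]
orientation: [[0.015, 0.99, 0.142], [-0.015, 0.143, -0.99], [-1.0, 0.013, 0.017]]
wrist_force: [-8.9, 1.4, 23.9]
opening: 0.0498
```

```bash
python3 - <<'E'
from rel import *
s=rel()
im,d=viewer.get_image('scene'); cv2.imwrite('pics/s7.png',im); np.save('s7.npy',d)
E
```

```text
t 10.5 reader-frame TCP mm [-78.7  -0.1] z 111.2 yaw err deg 0.19 tilt [ 0.0151 -0.0152] F [-8.9  1.4 23.9] open 0.0498 q6 157.4
```

View pics/s7.png

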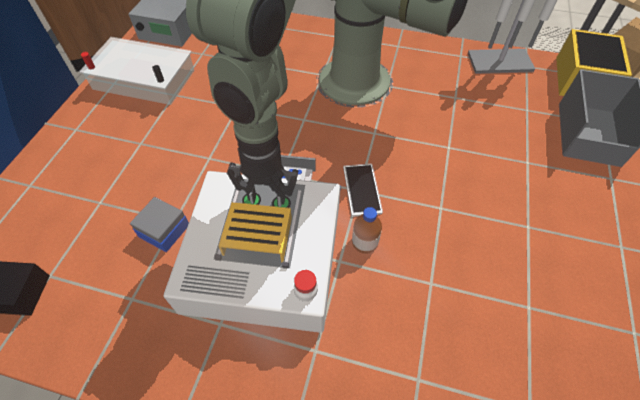

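The tray's front edge is now at scene (300,158) and still moving out. I'll hold further and level the slow roll drift.

arm_command:
  rows:
    - {"linear": [0.003, 0, 0], "delta_rot": [0, 0.002, -0.002], "claw": 0.05}
    - {"linear": [0.003, 0, 0], "delta_rot": [0, 0.002, -0.002], "claw": 0.05}
    - {"linear": [0.003, 0, 0], "delta_rot": [0, 0.002, -0.002], "claw": 0.05}
    - {"linear": [0.003, 0, 0], "delta_rot": [0, 0.002, -0.002], "claw": 0.05}
    - {"linear": [0.003, 0, 0], "delta_rot": [0, 0.002, -0.002], "claw": 0.05}
    - {"linear": [0.003, 0, 0], "delta_rot": [0, 0.002, -0.002], "claw": 0.05}
    - {"linear": [0.003, 0, 0], "delta_rot": [0, 0.002, -0.002], "claw": 0.05}
    - {"linear": [0.003, 0, 0], "delta_rot": [0, 0.002, -0.002], "claw": 0.05}

```text
clock: 11.22
ee_pos: [0.5611, -0.0711, 0.1109]
orientation: [[0.008, 0.99, 0.144], [-0.004, 0.144, -0.99], [-1.0, 0.008, 0.005]]
wrist_force: [-8.9, 1.2, 22.9]
opening: 0.0501
```

arm_command:
  rows:
    - {"linear": [0.003, 0, 0], "delta_rot": [0, 0.001, -0.002], "claw": 0.05}
    - {"linear": [0.003, 0, 0], "delta_rot": [0, 0.001, -0.002], "claw": 0.05}
    - {"linear": [0.003, 0, 0], "delta_rot": [0, 0.001, -0.002], "claw": 0.05}
    - {"linear": [0.003, 0, 0], "delta_rot": [0, 0.001, -0.002], "claw": 0.05}
    - {"linear": [0.003, 0, 0], "delta_rot": [0, 0.001, -0.002], "claw": 0.05}
    - {"linear": [0.003, 0, 0], "delta_rot": [0, 0.001, -0.002], "claw": 0.05}
    - {"linear": [0.003, 0, 0], "delta_rot": [0, 0.001, -0.002], "claw": 0.05}
    - {"linear": [0.003, 0, 0], "delta_rot": [0, 0.001, -0.002], "claw": 0.05}

```text
clock: 11.88
ee_pos: [0.5611, -0.0711, 0.1109]
orientation: [[0.002, 0.99, 0.144], [-0.002, 0.144, -0.99], [-1.0, 0.002, 0.002]]
wrist_force: [-9.3, 1.7, 23.0]
opening: 0.0497
```

```bash
python3 - <<'E'
from rel import *
s=rel()
im,d=viewer.get_image('scene'); cv2.imwrite('pics/s8.png',im); np.save('s8.npy',d)
p=viewer.camera_params('scene')
for f,dd in (("s7",np.load('s7.npy')),("s8",d)):
    W=world(p,dd); Q=(W[...,:2]-C)@R*1000
    m=(W[...,2]>.03)&(W[...,2]<.085)&(Q[...,0]<-152)&(Q[...,0]>-280)&(abs(Q[...,1])<90)
    print(f,m.sum(),np.percentile(Q[m][:,0],[1,5,50]).round(1))
c=im[120:220,200:400]; cv2.imwrite('pics/s8c.png',cv2.resize(c,None,fx=4,fy=4))
E
```

```text
t 11.88 reader-frame TCP mm [-78.7  -0.1] z 110.9 yaw err deg 0.27 tilt [ 0.0025 -0.0016] F [-9.3  1.7 23. ] open 0.0497 q6 157.1
s7 585 [-246.8 -245.2 -241.3]
s8 612 [-247.6 -245.  -241.2]
```

View pics/s8c.png

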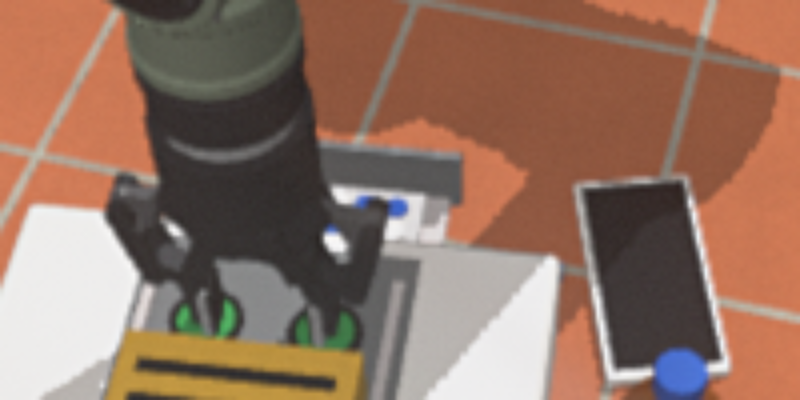

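The tray front sits at reader x ≈ -246 mm in both of the last two views, so it has stopped fully out. Releasing straight up.

arm_command:
  rows:
    - {"linear": [-0.004, 0, 0], "delta_rot": [0, 0, 0], "claw": 0.05}
    - {"linear": [-0.008, 0, 0], "delta_rot": [0, 0, 0], "claw": 0.05}
    - {"linear": [-0.012, 0, 0], "delta_rot": [0, 0, 0], "claw": 0.05}
    - {"linear": [-0.015, 0, 0], "delta_rot": [0, 0, 0], "claw": 0.05}
    - {"linear": [-0.018, 0, 0], "delta_rot": [0, 0, 0], "claw": 0.05}
    - {"linear": [-0.018, 0, 0], "delta_rot": [0, 0, 0], "claw": 0.05}
    - {"linear": [-0.012, 0, 0], "delta_rot": [0, 0, 0], "claw": 0.05}
    - {"linear": [-0.005, 0, 0], "delta_rot": [0, 0, 0], "claw": 0.05}

```text
clock: 12.6
ee_pos: [0.56, -0.0707, 0.2081]
orientation: [[0.002, 0.99, 0.144], [-0.002, 0.144, -0.99], [-1.0, 0.002, 0.002]]
wrist_force: [1.2, 1.2, -0.4]
opening: 0.0501
```

arm_command:
  rows:
    - {"linear": [-0.005, 0, 0], "delta_rot": [0, 0, 0], "claw": 0.05}
    - {"linear": [-0.005, 0, 0], "delta_rot": [0, 0, 0], "claw": 0.05}
    - {"linear": [-0.003, 0, 0], "delta_rot": [0, 0, 0], "claw": 0.05}
    - {"linear": [0, 0, 0], "delta_rot": [0, 0, 0], "claw": 0.05}
    - {"linear": [0, 0, 0], "delta_rot": [0, 0, 0], "claw": 0.05}
    - {"linear": [0, 0, 0], "delta_rot": [0, 0, 0], "claw": 0.05}
    - {"linear": [0, 0, 0], "delta_rot": [0, 0, 0], "claw": 0.05}
    - {"linear": [0, 0, 0], "delta_rot": [0, 0, 0], "claw": 0.05}

```text
clock: 13.27
ee_pos: [0.559, -0.0704, 0.2197]
orientation: [[-0.001, 0.99, 0.144], [-0.001, 0.144, -0.99], [-1.0, -0.001, 0.001]]
wrist_force: [0.1, 0.4, 0.3]
opening: 0.0502
```

```bash
python3 - <<'E'
from rel import *
s=rel()
w,_=viewer.get_image('wrist'); cv2.imwrite('pics/w9.png',w)
im,d=viewer.get_image('scene'); cv2.imwrite('pics/s9.png',im)
p=viewer.camera_params('scene'); W=world(p,d); Q=(W[...,:2]-C)@R*1000
m=(W[...,2]>.03)&(W[...,2]<.085)&(Q[...,0]<-152)&(Q[...,0]>-280)&(abs(Q[...,1])<90)
print(m.sum(),np.percentile(Q[m][:,0],[1,5,50]).round(1))
h=cv2.cvtColor(im,cv2.COLOR_BGR2HSV)
g=(h[...,0]>45)&(h[...,0]<80)&(h[...,1]>100)&(abs(Q[...,0]+80)<20)&(abs(Q[...,1])<55)
for sgn in (1,-1):
    k=g&(Q[...,1]*sgn>0); print("button z",sgn,np.percentile(W[k][:,2],[10,50,90]).round(4),k.sum())
y=(h[...,0]>15)&(h[...,0]<35)&(h[...,1]>110)&(W[...,2]>.14)&(abs(Q[...,0])<200)&(abs(Q[...,1])<45)
print("guard",np.percentile(Q[y][:,0],[1,99]).round(1))
E
```

```text
t 13.27 reader-frame TCP mm [-80.7   0.8] z 219.7 yaw err deg 0.26 tilt [-0.0007 -0.0007] F [0.1 0.4 0.3] open 0.0502 q6 157.1
1237 [-246.7 -244.  -235. ]
button z 1 [0.1204 0.1222 0.1242] 137
button z -1 [0.12   0.1223 0.1242] 143
guard [-44.3  55.1]
```

View pics/w9.png

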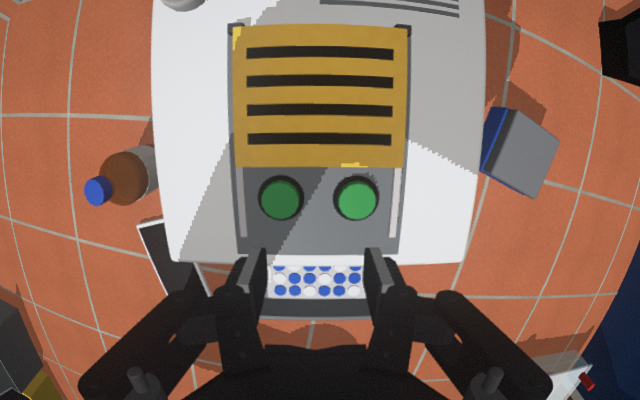

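View pics/s9.png

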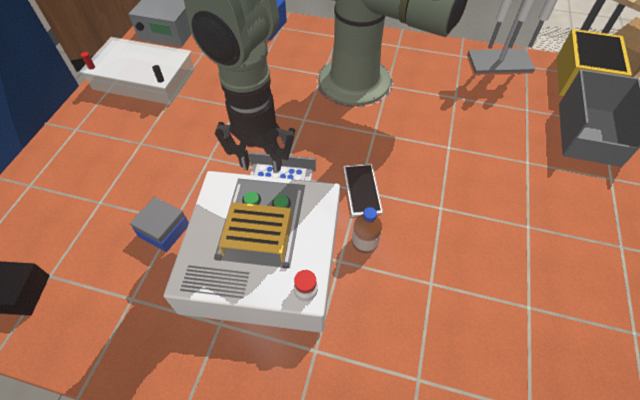

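The tray is out, with its front edge at wrist (313,310). Both buttons are up, at z ≈ 0.122 m, and the guard is at the ends of its rails. The bottle, tip box, phone and jar appear in the same pixels as at the start, and the gripper is clear.

```bash
python3 -c "
from workcell import order; print(order.job_done())"
```

```text
the job is handed in; nothing more can be done
None
```

I pushed the guard back to its stops, then pressed both buttons with one fingertip each and held them until the tray was fully out. I then let both buttons up by lifting straight off, and handed the job in at about 13.4 s on the robot's clock. No verdict was reported.

What the last checks showed:
- **Guard:** it moved about 67 mm and did not give under a further push of about 17 N. It was in the same place after release. Its joint value can't be read directly; being at the stops is inferred from that push and from the picture of it at the rail ends.
- **Tray:** its front was at about x = −246 mm in the reader's frame in two views 1.4 s apart while the buttons were still held, and again after release. That fits about 90 mm of travel.
- **Buttons:** they were held at about 23–30 N in total, with the fingertips bottomed out. Afterwards both tops measured 0.122 m above the bench, which is fully up.
- **Everything else:** the bottle, tip box, phone and jar looked unmoved in the pictures; I did not re-measure them. The gripper finished clear, about 0.1 m above the reader, with the wrist force near zero.

The top and scene cameras disagreed by about 5 mm on the reader's position, so I used the average. The wrist camera matched that average closely side to side. In the approach direction it was up to about 5 mm off at the reader's front edge. Nothing failed during the run.

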